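Fill a stir-bar bin and press its label holder home

TASK

Tip the tray of stir bars into the empty bin and set the tray back down upright on the bench, let go of it and leave it there. Then take the label holder out of its slotted stand and push it down behind the sprung lip on the front of that bin, label facing outwards, until it bottoms out in the pocket. Finish while still holding it firmly pressed down, so that the adhesive strip can take; do not let go, and do not push the pipette bulb or the screwdriver about.

Things in the scene. Friction and masses are not known exactly. Their poses are not given: they have to be found in the camera images.
- bin_empty: the empty one of two equal grey open-front bins side by side (left or right varies) on a 4 mm base plate; the other has vials in it and its label holder on. Fixed. 130 mm deep (x), 106 wide (y), walls 3; front wall (own -x, robot's side, outer face at x = -65) 45 high, back 80; sides 45 rising to 80 over the front 50 mm. Origin: centre of underside; x to its back, z up
- bin_mouth (a point): middle of the empty bin's opening, 45 mm above its underside, axes as the bin's. The other bin's middle is 109 mm away along y; its label holder reaches 88 mm above the bins' undersides, 92 above the bench. A wall shelf some 0.27 m above the bench overhangs its back edge, about 0.2 m behind the bins: keep the wrist clear of it when tipping
- pocket (a point): middle of the label pocket's floor, where the holder's foot must rest: 18 mm above the bin's underside, 2.5 mm in front of its front wall; axes as the bin's. The pocket opens upwards between front wall (rounded rim 27 mm above this point) and sprung lip; its mouth is about 8 mm wide, the mouth's middle 1.5 mm further out (own -x). Cheeks leave 65 mm for the 58 mm blade
- bin_empty_ledge: the solid floor of that label pocket, an aluminium strip 66 mm long (own y), 9.5 mm deep; origin in the middle of its top face, 2.25 mm in front of point pocket. A downward push of 15 to 20 N on the holder, some of which the lip's friction takes, holds it firmly on this floor
- lip (a joint): swing in rad of the aluminium sprung lip, 56 mm wide, in front of the pocket: 0 at rest, about 0.1 to 0.13 with the blade behind it. It leans in to leave a 3 mm throat 16 mm above the pocket's floor and flares out above. Pushing the 5 mm blade down wedges it outwards (about 5 to 10 N), then the foot meets the solid floor
- label_holder: loose grey plastic label holder, 60 g, upright in a wooden stand; origin at its grip centre, z up, own -x is the white label's side. Frame 66 mm wide (y), 40 tall, 9 to 10 thick (x), from 24 mm below to 16 above the origin; below it a blade 58 wide, 5 thick, 30 long, its rounded foot 54 mm below the origin. Pinch it across its thickness; seated, its frame clears the bin's rim by 3 mm
- holder_foot (a point): middle of the blade's lower edge, 54 mm below the label holder's origin
- holder_label (a point): middle of the label's face, 4.5 mm from the label holder's origin towards its own -x
- stand: fixed wooden stand of the label holder, 50 x 80 x 30 mm; origin centre of underside; its slot (7.4 mm wide, 64 long along own y) is 22 deep: the holder stands in it, foot 8 mm above the bench
- tray: loose steel tipping tray, about 220 g empty, floor 110 mm long (own x), 76 wide (y), side and rear walls 24 high, open at the mouth (own -x end, sides 12 high there). Origin: centre of underside, z up. The stir bars lie loose on it and slide when it is tipped mouth-down by some 25 to 36 degrees
- tray_handle (a point): grip of the tray: black upright tab at the closed end, 9 mm thick along the tray's x, 36 wide along its y, top 79 mm above the tray's underside; this point is its middle, 60 mm above the underside, 59.5 mm from the tray's origin towards own +x
- bar_0: white PTFE stir bar lying in the tray, 30 x 9 x 9 mm; origin: middle of its underside, its length along its own x axis
- bar_1: white PTFE stir bar lying in the tray, 30 x 9 x 9 mm; origin: middle of its underside, its length along its own x axis
- bar_2: white PTFE stir bar lying in the tray, 30 x 9 x 9 mm; origin: middle of its underside, its length along its own x axis
- bar_3: white PTFE stir bar lying in the tray, 30 x 9 x 9 mm; origin: middle of its underside, its length along its own x axis
- bar_4: white PTFE stir bar lying in the tray, 30 x 9 x 9 mm; origin: middle of its underside, its length along its own x axis
- pipette_bulb: bystander: rubber pipette bulb lying on the bench, 81 x 41 x 41 mm, length along own x; origin under its middle
- screwdriver: bystander: screwdriver lying near the bench's front edge, 172 mm long along its own x, 20 mm high; origin centre of underside

How it is judged:
By the outcome, as a careful person would: the job done as asked, in the order asked, and still so for the second after the job is handed in, while the arm keeps its last pose, push and grip.
It also fails if it takes over 72 s, if anything falls off the work surface, if the arm or the gripper's body presses on something with over 40 N, if the wrist force passes 120 N, or if a joint passes its speed limit or range.

ROBOT

A 6-joint arm with a two-finger parallel gripper is mounted at the origin on a cart in front of the work surface, level with it; the furniture and walls round the work are solid. World frame = base frame: x ahead of the robot, y to its left, z up, the work surface at z = 0. Lengths are in m, angles in rad, forces in N, time in s.
With the tool pointing down it reaches from about 0.375 to 0.975 m from the base axis. Payload 3.8 kg.
Tool frame: the origin (TCP) lies between the finger pads; the fingertips stand 17 mm ahead of it and the grasp point (between the pads) lies 2 mm behind it; z points along the fingers, y is the line along which they close (so a half turn about z gives the same grasp; the last joint's range is limited). The gripper opens to 85 mm and grips with 20 to 120 N. Pads are 22 mm wide; open, the fingers measure 114 mm over their backs; the gripper's body (76 mm by 85 mm) begins 54 mm behind the grasp point. The pads swing forward as they close: fully open they stand 13 mm farther back than shut.
Start: joints at [1.129, 0.264, 1.604, -0, 1.274, -0.037], TCP at [0.266, 0.62, 0.248] pointing down, gripper open.
Joint ranges: [-2.63, 2.63], [-0.94, 2.18], [0.31, 2.57], [-1.31, 4.45], [0, 2.66], [-2.55, 2.55]. Speed limits (rad/s): [2.57, 2.57, 3.14, 3.14, 3.14, 3.14].

INTERFACE

Orientations are given as a rotation vector (axis times angle).
In Python, from workcell import bot gives the robot as it stands.
- The arm moves only by the tool play_rows, never from a script. Its argument "steps" is one flat list of numbers, 4 for each row, row after row: the shift along the tool's x, y, z in m, then the turn about the tool's z in rad. A call has 1 to 10 rows; each row is the pose to reach, as a shift and turn from the pose commanded when the call began, along the tool's axes at that moment; what a row does not reach only later rows make up. A row lasts 1/8 s, in which the tool goes at most 62.5 mm and 10.7 degrees, less where a joint would pass 70% of its speed; a pose out of reach is approached as far as the arm can. A call with a gripper value outside its range is refused whole. "jaw" is the closure in counts, from 0 (fully open) to 255 (shut), set as the call begins (left out, the last holds). The fingers move at their own pace and stop on an object; "grip_force" is the grip in N (left out, the last holds). Time passes only in rows, so rows that repeat a pose let the fingers close. It gives the time, the measured TCP pose, the force, the opening and the grip force at its end, in the units of the state.
- bot.read_state(): the state, without advancing time (a new reading comes with each control period).
- bot.read_camera(name): name is "scene" or "top"; returns a dict with "pixels" (420x560x3 uint8, blue, green, red), "mtx" (3x3 intrinsics, pixels), "dist" ([k1, k2, p1, p2, k3] as OpenCV has them; the pictures are not rectified), "R" (3x3) and "t" (3): a world point X has camera coordinates R X + t. Camera axes: x right, y down, z forward; pixel columns grow to the right and rows downward; lengths in m; the calibration is good to about 2 mm. A picture is of the moment at which its call begins. There is no depth.
- bot.finish_job(): hands the job in; it is judged then, once.
The state is a dict: "time": time; "q": joint angles; "joint_vel": joint speeds; "joint_torque": joint torques, N m; "tool_pos": TCP position; "tcp_rot": TCP orientation; "wrist_force": force on the tool from outside, world axes, zero at the start; "torque": the same for the moment, N m; "width": opening from 0.0 (shut) to 1.0 (fully open); "grip_force": force on a finger pad.
Only numpy, scipy, OpenCV 4.12 (cv2) and the standard library are available. Lean on these libraries where they do the work, as an engineer would, in place of code of your own. Each camera call takes 0.05 s, during which the arm holds its last target. There are 200 camera calls.

## Working session

There is one attempt and no reset: what is moved stays moved. The work goes in short steps, Python scripts to look and compute and a tool call to move; the robot and the scene stay as the last step left them, time stands still between calls to the robot, and variables do not carry over. Pictures are saved under pics/ and viewed, at most 10 in all, crops included, and the job is handed in when it is done.

Besides the shell and the picture viewer there is one more tool, called after "Call:" as name(argument=value, ...) on one line, values as JSON. play_rows: Moves the arm, as the interface text tells. Its arguments: {"type":"object","properties":{"steps":{"type":"array"},"jaw":{"type":"number"},"grip_force":{"type":"number"}},"required":["steps"]}

```bash
mkdir -p pics; ls
python3 - <<'E'
from workcell import bot
import cv2
for n in("scene","top"):
    c=bot.read_camera(n); cv2.imwrite(f"pics/{n}0.png",c["pixels"]); print(n,c["mtx"].tolist(),c["dist"],c["R"].tolist(),c["t"])
print(bot.read_state())
E
```

```text
pics
scene [[536.6159511725481, 0.0, 278.27293061730074], [0.0, 536.6159511725481, 209.31686190744625], [0.0, 0.0, 1.0]] [-0.04438886  0.          0.          0.          0.        ] [[0.7384537563941319, -0.6742544988298218, 0.008180493575700868], [-0.5097697529245065, -0.5661665859217498, -0.6477578220206975], [0.44138514776857163, 0.47416902871597977, -0.7618023913954722]] [-0.2088553   0.39690295  0.69778022]
top [[518.7046920343911, 0.0, 285.25686269907743], [0.0, 518.7046920343911, 212.44862668805305], [0.0, 0.0, 1.0]] [-0.09422911  0.          0.          0.          0.        ] [[-0.005103093762522302, -0.99965608470616, -0.025722961415856616], [-0.9861859487320053, 0.00928989094717348, -0.16538129413493072], [0.1655633804849543, 0.024523666857555484, -0.9858941914862132]] [0.23253038 0.46926733 1.04041939]
{'time': 0.1, 'q': array([ 1.12911508e+00,  2.64737041e-01,  1.60524825e+00,  2.86705889e-05,
        1.27367999e+00, -3.69048553e-02]), 'joint_vel': array([-2.20978577e-03, -6.52943767e-04, -8.59899612e-04,  2.54239176e-05,
       -1.25674495e-03,  9.75016432e-04]), 'joint_torque': array([ 1.18576143e-03, -5.16707826e+01, -3.68590558e+01,  1.41997134e-04,
        6.22322827e-03,  1.47076616e-05]), 'tool_pos': array([0.26555372, 0.61989133, 0.24704072]), 'tcp_rot': array([-0.63139805, -3.07695911,  0.00315217]), 'wrist_force': array([-0.62780294, -0.71184304,  0.23064144]), 'torque': array([-0.01441228,  0.01581257,  0.05441072]), 'grip_force': 0.0, 'width': 1.0024953428041063}
```

View pics/scene0.png

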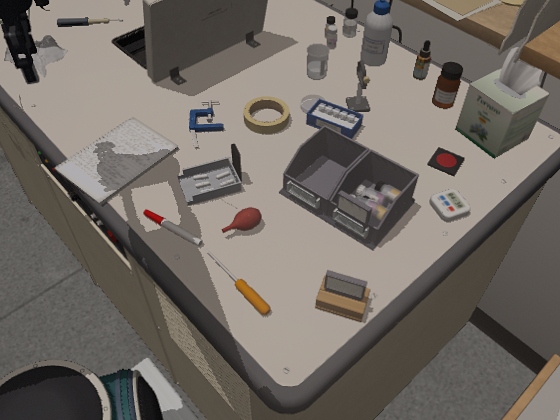

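View pics/top0.png

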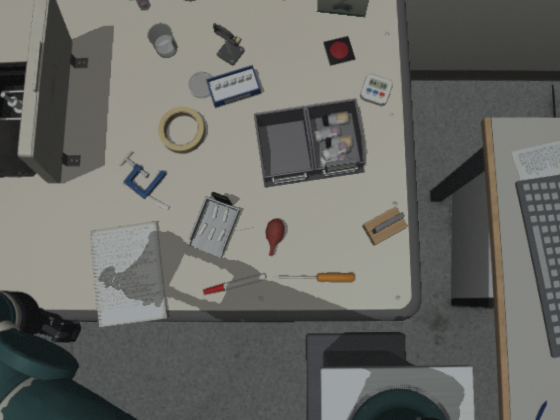

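```bash
cat > h.py <<'E'
import cv2,numpy as np
from scipy.optimize import least_squares
def crop(im,x0,y0,w,h,s):
    o=cv2.resize(im[y0:y0+h,x0:x0+w],None,fx=s,fy=s,interpolation=cv2.INTER_CUBIC)
    for x in range(-(-x0//10)*10,x0+w,10):
        X=int((x-x0+.5)*s); cv2.line(o,(X,0),(X,6),(0,255,255),1); cv2.putText(o,str(x),(X-8,16),0,.33,(0,255,255),1)
    for y in range(-(-y0//10)*10,y0+h,10):
        Y=int((y-y0+.5)*s); cv2.line(o,(0,Y),(6,Y),(0,255,255),1); cv2.putText(o,str(y),(8,Y+3),0,.33,(0,255,255),1)
    return o
def montage(im,name,crops):
    m=np.zeros((600,800,3),np.uint8)
    for (X,Y,*c) in crops:
        o=crop(im,*c)[:600-Y,:800-X]; m[Y:Y+o.shape[0],X:X+o.shape[1]]=o
    cv2.imwrite(name,m)
def proj(c,P):
    return cv2.projectPoints(np.asarray(P,float).reshape(-1,1,3),cv2.Rodrigues(c["R"])[0],c["t"],c["mtx"],c["dist"])[0][:,0]
def ray(c,uv,z):
    n=cv2.undistortPoints(np.array([[uv]],float),c["mtx"],c["dist"])[0,0]
    d=c["R"].T@np.r_[n,1]; o=-c["R"].T@c["t"]
    return o+d*(z-o[2])/d[2]
def pose(x,y,yaw,z,P):
    c,s=np.cos(yaw),np.sin(yaw); P=np.asarray(P,float)
    return P@np.array([[c,s,0],[-s,c,0],[0,0,1]])+[x,y,z]
def fit(cams,obs,x0,z=0.):
    # obs: list of (cam, local pt, uv)
    def f(p): return np.concatenate([(proj(cams[k],pose(*p,z,[P]))[0]-uv) for k,P,uv in obs])
    r=least_squares(f,x0,x_scale=[.01,.01,.1],loss="soft_l1"); return r.x,r.fun.reshape(-1,2)
E
python3 - <<'E'
from h import *
t=cv2.imread("pics/top0.png");s=cv2.imread("pics/scene0.png")
montage(t,"pics/mt.png",[(0,0,183,185,62,75,5),(312,0,250,95,120,95,4),(0,380,358,202,60,44,5)])
montage(s,"pics/ms.png",[(0,0,175,140,75,70,5),(380,0,280,125,140,120,3),(0,355,310,268,70,56,4),(290,365,200,195,75,50,4)])
E
```

```text
(no output)
```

View pics/mt.png

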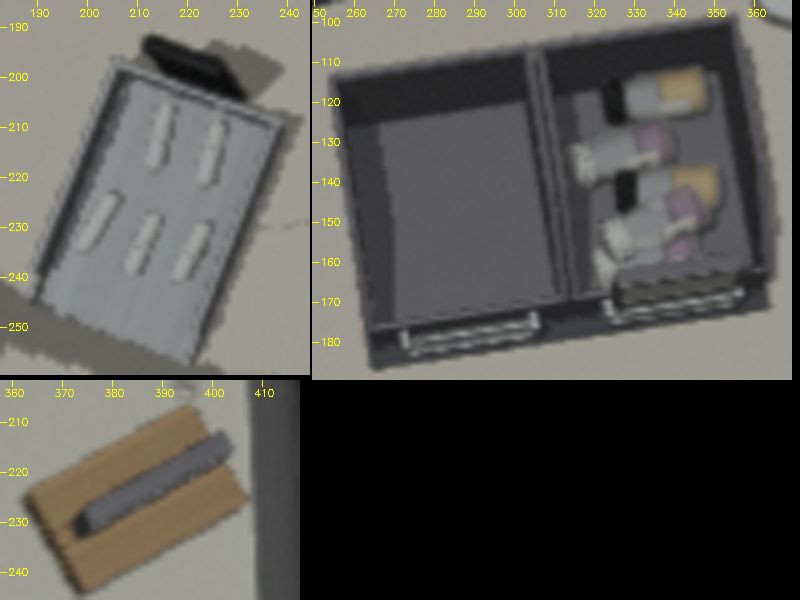

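View pics/ms.png

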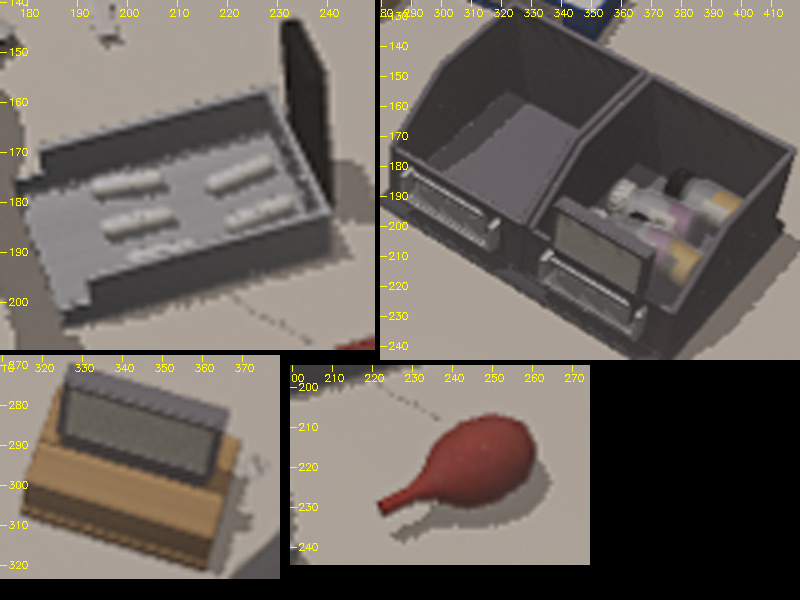

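```bash
cat > fit0.py <<'E'
from h import *
from workcell import bot
cams={n:bot.read_camera(n) for n in("scene","top")}
T,S="top","scene"
mm=lambda *a:np.array(a)/1e3
for n in cams: print(n,"pos",-cams[n]["R"].T@cams[n]["t"])
def go(name,obs,x0,z):
    for sub in (None,):
        p,r=fit(cams,[(k,mm(*P),uv) for k,P,uv in obs],x0,z); print(name,p.round(4),np.degrees(p[2]).round(1)); print(r.round(1).tolist())
    return p
go("tray",[(T,(55,38,24),(205.5,196.5)),(T,(55,-38,24),(240,209.5)),(T,(-55,-38,0),(221.1,257.5)),(T,(-55,38,12),(189.5,244.5)),
 (S,(55,38,24),(228.5,157.1)),(S,(55,-38,24),(240.5,181.9)),(S,(59.5,18,79),(231.1,143.5)),(S,(59.5,-18,79),(239.5,153.5)),(S,(-55,38,12),(178.5,175.5)),(S,(-55,-38,0),(187.5,204.9)),
 ],[.5,.15,-.4],0)
go("bin",[(T,(65,53,80),(254.5,114)),(T,(65,-54.5,80),(305.2,106.2)),(T,(65,-162,80),(355.2,98.2)),(T,(-65,53,45),(264.5,176.2)),(T,(-65,-54.5,45),(312.7,169.5)),(T,(-65,-162,45),(362.2,162)),
 (S,(65,53,80),(321.2,129.5)),(S,(65,-54.5,80),(367.8,148.5)),(S,(65,-162,80),(417.8,174.5)),(S,(-15,53,80),(299.5,146.2)),(S,(-65,53,45),(283.5,173.8)),(S,(-65,-54.5,45),(328.5,198.5)),(S,(-15,-54.5,80),(344.5,172.2)),(S,(-65,-162,45),(379.5,227.2))],[.6,0,.15],.004)
go("stand",[(T,(25,40,30),(362.5,225.1)),(T,(25,-40,30),(396.5,206.5)),(T,(-25,-40,30),(407.1,224.9)),(T,(-25,40,30),(373.9,244.5))],[.5,-.2,.5],0)
go("holder",[(T,(0,33,16),(373.5,229.5)),(T,(0,-33,16),(402.5,213.5)),(S,(4.75,33,16),(326.5,271.7)),(S,(4.75,-33,16),(366.5,280.7)),(S,(-4.75,-33,-24),(362,300.5)),(S,(-4.75,33,-24),(324.5,288.2)),(S,(-4.75,33,16),(325.8,276.2)),(S,(-4.75,-33,16),(365,287.2))],[.5,-.2,.5],.062)
E
python3 fit0.py
```

```text
scene pos [ 0.04856927 -0.24697421  0.79037617]
top pos [0.29171611 0.20257607 1.10933285]
tray [ 0.4463  0.3844 -0.3624] -20.8
[[0.1, -0.4], [-1.6, -1.4], [0.1, -0.1], [-1.9, 0.0], [0.2, 0.3], [0.4, 0.8], [1.3, -0.3], [-1.1, 1.7], [-1.4, 0.1], [0.3, 1.3]]
bin [0.6169 0.2325 0.1513] 8.7
[[-1.7, -0.3], [-1.5, -0.6], [-0.7, -0.5], [-1.4, 1.3], [0.9, -0.1], [1.7, -0.5], [2.2, -4.0], [1.1, 0.5], [0.4, 0.2], [-0.4, 0.4], [-0.9, 0.0], [-0.4, 1.9], [0.9, -0.1], [-1.7, 2.3]]
stand [0.4437 0.0203 0.4952] 28.4
[[0.0, -1.0], [-1.3, -0.5], [0.3, 1.6], [0.6, 0.4]]
holder [0.444  0.0198 0.5055] 29.0
[[1.5, 0.3], [0.6, 0.3], [-0.1, -1.3], [0.5, 1.1], [0.3, -0.5], [-1.5, 0.5], [-1.0, -1.0], [0.6, -0.5]]
```

```bash
cat > mv.py <<'E'
import numpy as np,sys
from workcell import bot
from scipy.spatial.transform import Rotation as Ro
def st():
    s=bot.read_state();R=Ro.from_rotvec(s["tcp_rot"]).as_matrix();return s,R,np.degrees(np.arctan2(R[1,0],R[0,0]))
def to(x,y,z,head):
    s,R,h=st(); d=R.T@(np.array([x,y,z])-s["tool_pos"]); print("shift",d.round(4),"turn",np.round(-np.radians((head-h+180)%360-180),3))
def show():
    s,R,h=st(); print("t",round(s["time"],2),"pos",s["tool_pos"].round(4),"head",round(h,2),"tilt",np.degrees(np.arccos(-R[2,2])).round(2),"F",s["wrist_force"].round(1),"M",s["torque"].round(2),"w",round(s["width"],3),"g",s["grip_force"],"q",s["q"].round(2))
if __name__=="__main__":
    show()
    if len(sys.argv)>4: to(*map(float,sys.argv[1:5]))
E
python3 mv.py .5019 .3633 .15 159.2
python3 -c "
from h import *
from workcell import bot
c=bot.read_camera('top');print(ray(c,(276,231),.02),ray(c,(271,252),.01))"
```

```text
t 0.2 pos [0.2656 0.62   0.2474] head 156.81 tilt 0.08 F [-0.5  0.2  0.5] M [-0.02  0.02 -0.03] w 1.001 g 0.0 q [ 1.13  0.26  1.6   0.    1.27 -0.04]
shift [-0.3183 -0.1428  0.0976] turn -0.042
[0.43498072 0.2494949  0.02      ] [0.39138069 0.26066652 0.01      ]
```

Call:
play_rows(steps=[-0.04,-0.018,0.012,0,-0.09,-0.04,0.028,-0.01,-0.14,-0.063,0.043,-0.02,-0.19,-0.085,0.058,-0.03,-0.24,-0.108,0.074,-0.042,-0.285,-0.128,0.088,-0.042,-0.31,-0.139,0.096,-0.042,-0.318,-0.143,0.098,-0.042,-0.318,-0.143,0.098,-0.042], jaw=0)

```text
time: 1.38
tool_pos: [0.5018, 0.3638, 0.1503]
tcp_rot: [-0.568, -3.089, -0.0]
wrist_force: [0.3, -0.4, -0.5]
width: 1.002
grip_force: 0.0
```

```bash
python3 mv.py .5019 .3633 .056 159.2
python3 - <<'E'
from h import *
from workcell import bot
t=bot.read_camera("top");s=bot.read_camera("scene")
m=np.zeros((400,800,3),np.uint8)
a=crop(t["pixels"],180,150,80,80,5);b=crop(s["pixels"],190,110,80,80,5)
cv2.imwrite("pics/a1.png",np.hstack([a,b]))
E
```

```text
t 1.38 pos [0.5018 0.3638 0.1503] head 159.16 tilt 0.03 F [ 0.3 -0.4 -0.5] M [-0.02 -0.08  0.01] w 1.002 g 0.0 q [ 0.59  0.24  1.82  0.    1.08 -0.62]
shift [-0.0003 -0.0004  0.0943] turn -0.001
```

View pics/a1.png

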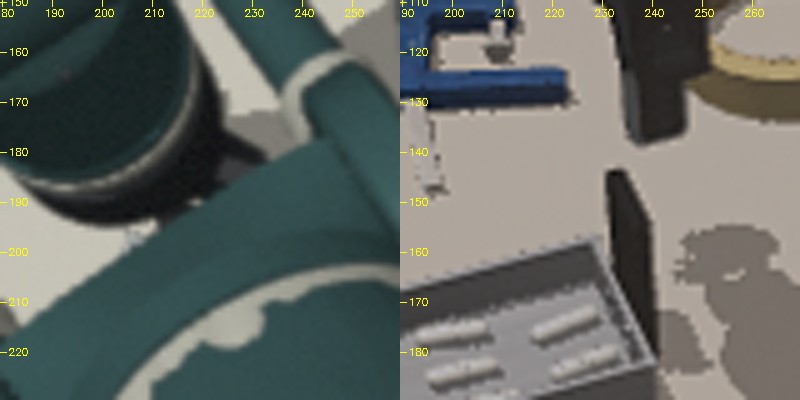

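Call:
play_rows(steps=[0,0,0.03,0,0,0,0.06,0,0,0,0.08,0,0,0,0.092,0,0,0,0.092,0])

```text
time: 2.1
tool_pos: [0.5012, 0.3638, 0.0576]
tcp_rot: [-0.566, -3.089, 0.001]
wrist_force: [0.1, 0.9, -0.1]
width: 1.003
grip_force: 0.0
```

Call:
play_rows(steps=[0,0,0,0,0,0,0,0,0,0,0,0,0,0,0,0,0,0,0,0,0,0,0,0], jaw=255, grip_force=100)

```text
time: 2.85
tool_pos: [0.5029, 0.3642, 0.0596]
tcp_rot: [0.566, 3.088, 0.002]
wrist_force: [1.7, -0.8, 5.5]
width: 0.405
grip_force: 100.2
```

```bash
python3 mv.py
```

```text
t 2.85 pos [0.5029 0.3642 0.0596] head 159.22 tilt 0.14 F [ 1.7 -0.8  5.5] M [-0.27 -0.03  0.03] w 0.405 g 100.16604423522949 q [ 0.59  0.34  1.88 -0.    0.92 -0.62]
```

Call:
play_rows(steps=[0,0,-0.01,0,0,0,-0.02,0,0,0,-0.03,0,0,0,-0.03,0,0,0,-0.03,0])

```text
time: 3.48
tool_pos: [0.5016, 0.3637, 0.0882]
tcp_rot: [-0.567, -3.09, 0.0]
wrist_force: [-0.3, 0.4, -2.7]
width: 0.397
grip_force: 99.8
```

```bash
python3 mv.py
python3 - <<'E'
from h import *
from workcell import bot
s=bot.read_camera("scene")
cv2.imwrite("pics/a2.png",crop(s["pixels"],165,110,100,110,5))
E
```

```text
t 3.48 pos [0.5016 0.3637 0.0882] head 159.21 tilt 0.01 F [-0.3  0.4 -2.7] M [-0.02 -0.05  0.03] w 0.397 g 99.75656032562256 q [ 0.59  0.3   1.87  0.    0.97 -0.62]
```

View pics/a2.png

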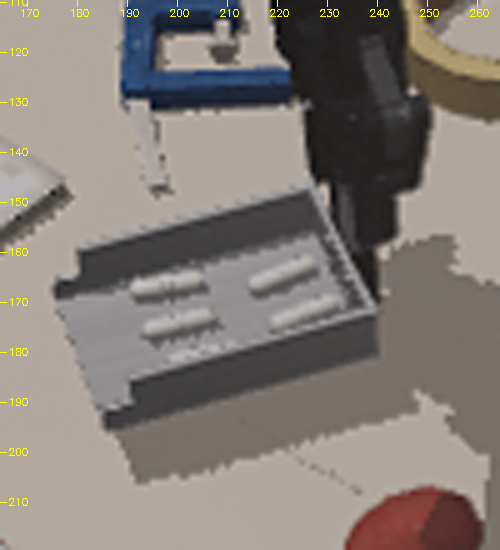

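```bash
cat > pitch.py <<'E'
from h import *
from workcell import bot
def pitchfit(obs,tcp,yaw,cam):
    piv=np.array(tcp)+[0,0,.002]
    def f(p):
        th,dx,dz=p; P=np.array([o[0] for o in obs])/1e3-[.0595,0,.060]
        c,s=np.cos(th),np.sin(th); P=np.c_[P[:,0]*c-P[:,2]*s+dx,P[:,1],P[:,0]*s+P[:,2]*c+dz]
        return (proj(cam,pose(0,0,yaw,0,P)+piv)-[o[1] for o in obs]).ravel()
    r=least_squares(f,[0,0,0],x_scale=[.1,.01,.01]); print("pitch deg (mouth down +)",np.degrees(r.x[0]),"dx,dz",r.x[1:],r.fun.round(1))
if __name__=="__main__":
    pitchfit([((55,-38,24),(240,171)),((55,-38,0),(240.2,179.5)),((-55,-38,0),(185.5,195)),((-55,38,12),(175,166.5)),((55,38,24),(226,147.5))],(.5016,.3637,.0882),np.radians(-20.8),bot.read_camera("scene"))
E
python3 pitch.py
```

```text
pitch deg (mouth down +) 1.44731705971636 dx,dz [-0.00189477  0.00145307] [-0.6  0.5  0.1  0.6  0.1  1.3 -0.5 -1.   1.1 -1.4]
```

```bash
python3 mv.py .5576 .2234 .17 8.7
```

```text
t 3.58 pos [0.5014 0.3635 0.0878] head 159.22 tilt 0.06 F [-0.2  0.4 -3. ] M [-0.02 -0.09 -0.04] w 0.403 g 99.75880265235901 q [ 0.59  0.3   1.87 -0.    0.97 -0.62]
shift [-0.1022 -0.1111 -0.0822] turn 2.627
```

Call:
play_rows(steps=[0,0,-0.008,0.03,0,0,-0.02,0.1,-0.002,-0.002,-0.035,0.22,-0.006,-0.006,-0.048,0.36,-0.012,-0.012,-0.06,0.51,-0.02,-0.021,-0.07,0.67,-0.028,-0.03,-0.078,0.83,-0.037,-0.039,-0.082,0.99,-0.044,-0.047,-0.082,1.15,-0.051,-0.055,-0.082,1.31])

```text
time: 4.82
tool_pos: [0.5301, 0.2939, 0.1707]
tcp_rot: [-2.339, -2.098, 0.0]
wrist_force: [-0.5, 0.5, -3.5]
width: 0.403
grip_force: 99.8
```

```bash
python3 mv.py .5576 .2234 .17 8.7
```

```text
t 4.83 pos [0.5301 0.2939 0.1707] head 83.79 tilt 0.0 F [-0.5  0.5 -3.5] M [-0.13  0.04 -0.02] w 0.403 g 99.80036616325378 q [0.47 0.19 1.84 0.   1.11 0.57]
shift [-0.0671  0.035   0.0007] turn 1.31
```

Call:
play_rows(steps=[-0.009,0.005,0,0.16,-0.018,0.009,0,0.32,-0.027,0.014,0,0.48,-0.037,0.019,0,0.64,-0.046,0.024,0,0.8,-0.055,0.028,0,0.96,-0.061,0.032,0,1.1,-0.065,0.034,0,1.22,-0.067,0.035,0,1.29,-0.067,0.035,0,1.31])

```text
time: 6.08
tool_pos: [0.5579, 0.2238, 0.1705]
tcp_rot: [-3.132, -0.247, 0.001]
wrist_force: [0.5, -0.2, -2.9]
width: 0.404
grip_force: 99.8
```

Call:
play_rows(steps=[0,0,0,0,0,0,0.004,0,0,0,0.008,0,0,0,0.008,0])

```text
time: 6.58
tool_pos: [0.5574, 0.2239, 0.1615]
tcp_rot: [3.131, 0.25, -0.002]
wrist_force: [0.7, -0.5, -2.5]
width: 0.406
grip_force: 99.8
```

```bash
python3 mv.py
python3 - <<'E'
from h import *
from workcell import bot
s=bot.read_camera("scene");t=bot.read_camera("top")
cv2.imwrite("pics/a3.png",np.hstack([crop(s["pixels"],260,90,120,140,3),crop(t["pixels"],230,80,130,140,3)]))
E
```

```text
t 6.58 pos [0.5574 0.2239 0.1615] head 9.11 tilt 0.09 F [ 0.7 -0.5 -2.5] M [-0.06  0.07  0.03] w 0.406 g 99.7987425327301 q [ 0.34  0.19  1.86 -0.    1.09  1.75]
```

View pics/a3.png

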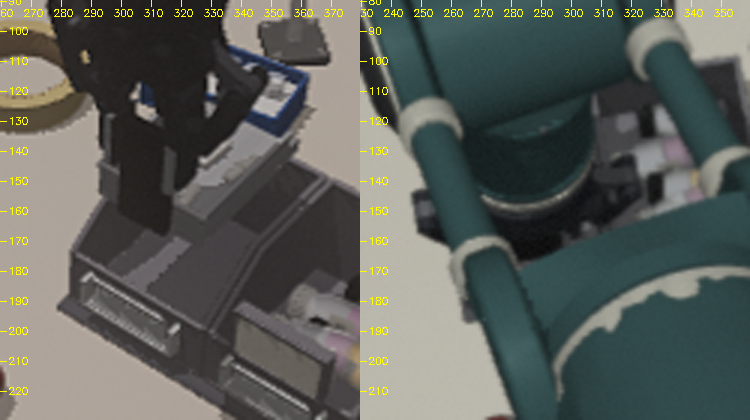

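Call:
play_rows(steps=[0,0,0,0,0,0,0,0], grip_force=40)

```text
time: 6.92
tool_pos: [0.5581, 0.2241, 0.1625]
tcp_rot: [-3.132, -0.249, -0.001]
wrist_force: [-0.3, -1.0, -3.7]
width: 0.4
grip_force: 99.8
```

Call:
play_rows(steps=[0,0,0,0,0,0,0,0,0,0,0,0,0,0,0,0], grip_force=20)

```text
time: 7.42
tool_pos: [0.558, 0.224, 0.1623]
tcp_rot: [-3.132, -0.249, -0.0]
wrist_force: [-0.4, -0.6, -3.8]
width: 0.402
grip_force: 99.8
```

```bash
python3 mv.py
python3 - <<'E'
from h import *
from workcell import bot
s=bot.read_camera("scene")
o=cv2.imread("pics/a3.png")
cv2.imwrite("pics/a4.png",np.hstack([crop(s["pixels"],260,90,120,140,4)]))
a=crop(s["pixels"],260,90,120,140,3); d=np.abs(a[:360,:360].astype(int)-o[:360,:360]).sum(2)
ys,xs=np.where(d>90); print("changed",len(ys), (260+xs.mean()/3,90+ys.mean()/3) if len(ys) else 0)
E
```

```text
t 7.42 pos [0.558  0.224  0.1623] head 9.1 tilt 0.0 F [-0.4 -0.6 -3.8] M [-0.02  0.14 -0.02] w 0.402 g 99.80069160461426 q [0.34 0.19 1.85 0.   1.09 1.75]
changed 916 (np.float64(319.28748180494904), np.float64(125.9297671033479))
```

Call:
play_rows(steps=[0,0,0,0,0,0,0,0,0,0,0,0], grip_force=20, jaw=254)

```text
time: 7.85
tool_pos: [0.558, 0.224, 0.1623]
tcp_rot: [-3.132, -0.249, -0.0]
wrist_force: [-0.1, -0.1, -3.4]
width: 0.404
grip_force: 99.8
```

```bash
python3 mv.py
```

```text
t 7.85 pos [0.558  0.224  0.1623] head 9.1 tilt 0.0 F [-0.1 -0.1 -3.4] M [-0.03  0.12 -0.04] w 0.404 g 99.80236172676086 q [0.34 0.19 1.85 0.   1.09 1.75]
```

Call:
play_rows(steps=[0,0,0,0,0,0,0,0], grip_force=20, jaw=180)

```text
time: 8.1
tool_pos: [0.558, 0.224, 0.1623]
tcp_rot: [3.132, 0.249, 0.0]
wrist_force: [0.0, 0.1, -2.9]
width: 0.402
grip_force: 99.8
```

Call:
play_rows(steps=[0,0,0,0,0,0,0,0], grip_force=20, jaw=162)

```text
time: 8.35
tool_pos: [0.558, 0.224, 0.1623]
tcp_rot: [3.132, 0.249, 0.0]
wrist_force: [-0.0, -1.6, -2.3]
width: 0.401
grip_force: 99.8
```

```bash
python3 mv.py
```

```text
t 8.35 pos [0.558  0.224  0.1623] head 9.1 tilt 0.0 F [-0.  -1.6 -2.3] M [-0.03  0.14 -0.02] w 0.401 g 99.80037331581116 q [ 0.34  0.19  1.85 -0.    1.09  1.75]
```

Call:
play_rows(steps=[0,0,0.008,0,0,0,0.02,0,0,0,0.03,0,0,0,0.038,0,0,0,0.042,0,0,0,0.042,0])

```text
time: 9.1
tool_pos: [0.5578, 0.224, 0.1198]
tcp_rot: [3.131, 0.249, -0.001]
wrist_force: [-1.0, 0.1, -2.6]
width: 0.401
grip_force: 99.8
```

Call:
play_rows(steps=[0.004,0,0,0,0.008,0,0,0,0.012,0,-0.002,0,0.016,0,-0.006,0])

```text
time: 9.6
tool_pos: [0.5662, 0.2257, 0.1237]
tcp_rot: [3.13, 0.247, -0.028]
wrist_force: [-8.3, 1.8, -5.3]
width: 0.408
grip_force: 99.7
```

```bash
python3 mv.py
```

```text
t 9.6 pos [0.5662 0.2257 0.1237] head 9.02 tilt 1.04 F [-8.3  1.8 -5.3] M [ 0.25  1.84 -0.11] w 0.408 g 99.7167956829071 q [0.34 0.26 1.85 0.   1.05 1.75]
```

Call:
play_rows(steps=[0.005,0,-0.003,0,0.01,0,-0.006,0,0.014,0,-0.008,0])

```text
time: 9.98
tool_pos: [0.583, 0.2278, 0.1328]
tcp_rot: [3.13, 0.249, -0.018]
wrist_force: [-13.3, -2.6, -0.6]
width: 0.403
grip_force: 100.9
```

```bash
python3 mv.py
```

```text
t 9.97 pos [0.583  0.2278 0.1328] head 9.1 tilt 0.66 F [-13.3  -2.6  -0.6] M [-0.64  2.81 -0.2 ] w 0.403 g 100.87494492530823 q [0.33 0.27 1.82 0.   1.06 1.74]
```

Call:
play_rows(steps=[0.006,0,-0.003,0,0.012,0,-0.005,0,0.018,0,-0.008,0,0.024,0,-0.01,0])

```text
time: 10.48
tool_pos: [0.6073, 0.2319, 0.1431]
tcp_rot: [3.13, 0.249, -0.016]
wrist_force: [-9.2, -0.5, 0.1]
width: 0.402
grip_force: 100.8
```

```bash
python3 mv.py
python3 - <<'E'
from h import *
from workcell import bot
s=bot.read_camera("scene")
cv2.imwrite("pics/a5.png",crop(s["pixels"],260,90,140,140,4))
E
```

```text
t 10.47 pos [0.6073 0.2319 0.1431] head 9.09 tilt 0.6 F [-9.2 -0.5  0.1] M [0.14 2.27 0.17] w 0.402 g 100.82578897476196 q [0.33 0.3  1.75 0.   1.09 1.74]
```

View pics/a5.png

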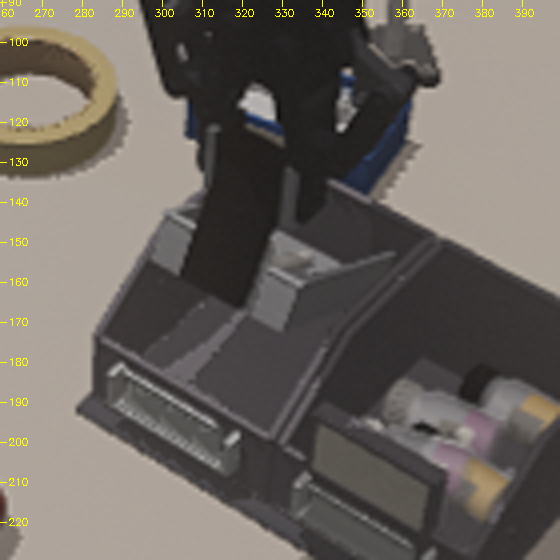

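Call:
play_rows(steps=[0.007,0,-0.002,0,0.014,0,-0.005,0,0.02,0,-0.007,0,0.026,0,-0.01,0,0.03,0,-0.012,0])

```text
time: 11.15
tool_pos: [0.6383, 0.2369, 0.1549]
tcp_rot: [3.131, 0.249, -0.011]
wrist_force: [-4.6, -0.5, -5.0]
width: 0.4
grip_force: 95.4
```

```bash
python3 mv.py
```

```text
t 11.15 pos [0.6383 0.2369 0.1549] head 9.09 tilt 0.42 F [-4.6 -0.5 -5. ] M [-0.14  1.43 -0.06] w 0.4 g 95.4403567314148 q [0.32 0.35 1.68 0.   1.13 1.73]
```

Call:
play_rows(steps=[-0.008,0,-0.003,0,-0.018,0,-0.006,0,-0.03,0,-0.01,0,-0.03,0,-0.01,0,-0.036,0,-0.01,0,-0.03,0,-0.01,0,-0.036,0,-0.01,0,-0.03,0,-0.01,0,-0.03,0,-0.01,0])

```text
time: 12.28
tool_pos: [0.6119, 0.2327, 0.1663]
tcp_rot: [-3.132, -0.249, -0.001]
wrist_force: [0.0, 0.4, -3.7]
width: 0.407
grip_force: 96.5
```

```bash
python3 mv.py
python3 - <<'E'
from h import *
from workcell import bot
s=bot.read_camera("scene");cv2.imwrite("pics/raw6.png",s["pixels"])
im=s["pixels"][120:200,285:370].astype(int)
# bright white-ish
g=im.min(2); 
for r in range(0,80,3): print(" ".join(f"{v:3d}" for v in g[r,::3]))
E
```

```text
t 12.28 pos [0.6119 0.2327 0.1663] head 9.09 tilt 0.03 F [ 0.   0.4 -3.7] M [ 0.03 -0.03 -0.03] w 0.407 g 96.45834445953369 q [ 0.33  0.29  1.73 -0.    1.12  1.74]
 52  63  99 152 152 152 152  93  41  38  55  34  34  29  31  30  44  33  31  31  30  30  86 135 158  36 156 151 151
 54  96 118 152 152 152 152  64  42  48  33  34  34  28  28  29  43  62  30  33 155 159 157 145  37  36 155 152 152
 62 103 154 152 152 151 151 153 157  89  35  34  34  32  29  29  47  58  30  33 169 172 172  46  40  53  98 152 152
109 155 152 152 152 152 152 152 154  31  38  33  35  32  29  30  58  56  31  33  36  38  48  37  36 102 125 152 151
153 152 152 152 152 133 123 152 142  36  35  33  34  32  33  30  66  48  30  35  39  38  40  36  94  98 152 151 152
154 152 153 152 152 120  81 147  31  35  36  36  36  35  31  55  58  61  49 101  49  36  38  84  98 152 151 151 151
154 153 154 152 149 118 120 114  36  35  33  34  33  35  28  53  52  52  49  49  44 110  50 101 155 151 151 151 152
154 154 153 154 122 119 119  31  37  38  38  36  35  34  49  52  51  52  52  53  46  53  50  61 133 152 151 152 151
153 153 
[... 1495 characters left out ...]
  49
 60 161 125  79  52 107 101 101 101  87  68  67  67  67  67  66  66  88  65  55  47  45  47  47  45  47  64  67  67
 58  81  78  78 170  56  61  99  99  67  68  68  68  67  66  66  68  74  93  46  46  45  45  45  57 109 103  63  67
 61  78 103  82  81  74 118  51  88  79  67  68  67  67  67  64  96  87  45  46  46  45  46  49 109 116 123 112 109
 80  67 117 102  80  82  88 121  78  49 110  70  68  67  67  77  58  71  63  66  55  47  47  65  98  96 141 136 133
 74  79  56 100 122 101  80  81  75 171  50  58 110  67  64  89  96  47  48  67  66  69  95 103  79  88 123 118 146
159  86  76  59  54 142 120  79  80  80  66 137  52  84  92  68  52  48  73  81  53  61  62  94 108 106 114  75  73
```

```bash
python3 -c "
from h import *
im=cv2.imread('pics/raw6.png');im=np.clip(im*1.6,0,255).astype(np.uint8)
cv2.imwrite('pics/a6.png',crop(im,275,105,110,100,6))"
```

```text
(no output)
```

View pics/a6.png

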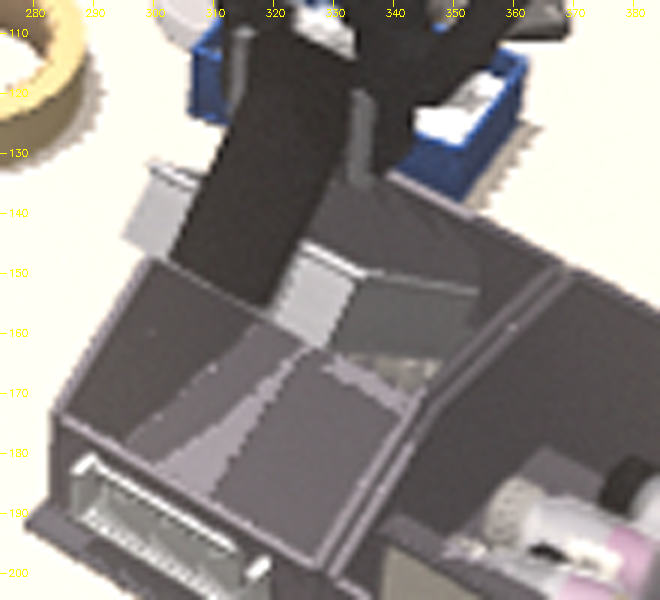

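Call:
play_rows(steps=[0,0,-0.015,0,0,0,-0.04,0,0,0,-0.07,0,0,0,-0.085,0,-0.01,0,-0.085,-0.05,-0.03,0,-0.085,-0.18,-0.05,0,-0.085,-0.35,-0.07,0,-0.085,-0.52,-0.085,0,-0.085,-0.68,-0.1,0,-0.085,-0.84])

```text
time: 13.58
tool_pos: [0.5118, 0.2166, 0.2515]
tcp_rot: [-2.754, -1.512, -0.0]
wrist_force: [-0.7, 0.2, -2.5]
width: 0.403
grip_force: 96.5
```

```bash
python3 mv.py .422 .3937 .16 159.2
```

```text
t 13.57 pos [0.5118 0.2166 0.2515] head 57.53 tilt 0.0 F [-0.7  0.2 -2.5] M [-0.02 -0.06  0.02] w 0.403 g 96.48072481155396 q [0.36 0.04 1.86 0.   1.25 0.92]
shift [ 0.1012 -0.1708  0.0915] turn -1.774
```

Call:
play_rows(steps=[0.008,-0.014,0,-0.16,0.02,-0.034,0,-0.34,0.033,-0.055,0,-0.52,0.045,-0.076,0,-0.7,0.057,-0.097,0.01,-0.88,0.07,-0.118,0.025,-1.06,0.081,-0.137,0.042,-1.24,0.091,-0.154,0.06,-1.42,0.098,-0.165,0.078,-1.6,0.101,-0.171,0.085,-1.774])

```text
time: 14.82
tool_pos: [0.4222, 0.3942, 0.1649]
tcp_rot: [-0.566, -3.088, 0.003]
wrist_force: [-1.4, 0.1, -2.3]
width: 0.403
grip_force: 96.4
```

```bash
python3 mv.py .422 .3937 .127 159.2
```

```text
t 14.82 pos [0.4222 0.3942 0.1649] head 159.25 tilt 0.15 F [-1.4  0.1 -2.3] M [-0.01  0.03 -0.03] w 0.403 g 96.4255428314209 q [ 0.71  0.15  1.9   0.    1.09 -0.5 ]
shift [-0.0001 -0.0005  0.0379] turn 0.001
```

Call:
play_rows(steps=[0,0,0.015,0,0,0,0.03,0,0,0,0.035,0,0,0,0.038,0])

```text
time: 15.32
tool_pos: [0.4235, 0.3939, 0.1278]
tcp_rot: [-0.578, -3.088, 0.001]
wrist_force: [-0.3, -0.3, -2.0]
width: 0.403
grip_force: 96.4
```

Call:
play_rows(steps=[-0.004,0,0.004,0,-0.011,0,0.008,0,-0.018,0,0.012,0])

```text
time: 15.7
tool_pos: [0.441, 0.3877, 0.1164]
tcp_rot: [0.576, 3.088, 0.001]
wrist_force: [0.1, -0.6, -2.7]
width: 0.407
grip_force: 96.4
```

```bash
python3 mv.py
```

```text
t 15.7 pos [0.441  0.3877 0.1164] head 158.86 tilt 0.04 F [ 0.1 -0.6 -2.7] M [-0.    0.01  0.01] w 0.407 g 96.42235279083252 q [ 0.68  0.22  1.92 -0.    1.   -0.52]
```

Call:
play_rows(steps=[-0.005,0,0.006,0,-0.01,0,0.012,0,-0.016,0,0.018,0,-0.022,0,0.024,0])

```text
time: 16.2
tool_pos: [0.4686, 0.3822, 0.0998]
tcp_rot: [0.573, 3.075, 0.015]
wrist_force: [7.2, -1.8, 16.9]
width: 0.405
grip_force: 97.7
```

```bash
python3 mv.py
```

```text
t 16.2 pos [0.4686 0.3822 0.0998] head 158.89 tilt 0.93 F [ 7.2 -1.8 16.9] M [ 0.13 -0.62 -0.26] w 0.405 g 97.70934707456036 q [ 0.64  0.26  1.91 -0.    0.96 -0.56]
```

Call:
play_rows(steps=[-0.007,0,0.003,0,-0.014,0,0.007,0,-0.02,0,0.012,0,-0.024,0,0.016,0])

```text
time: 16.7
tool_pos: [0.4886, 0.3735, 0.0809]
tcp_rot: [0.576, 3.08, 0.012]
wrist_force: [4.1, 0.3, 11.7]
width: 0.401
grip_force: 98.2
```

```bash
python3 mv.py
```

```text
t 16.7 pos [0.4886 0.3735 0.0809] head 158.8 tilt 0.66 F [ 4.1  0.3 11.7] M [ 0.3   0.24 -0.06] w 0.401 g 98.20789933204651 q [ 0.61  0.3   1.89 -0.    0.94 -0.59]
```

Call:
play_rows(steps=[-0.005,0,0.005,0,-0.01,0,0.01,0,-0.014,0,0.015,0,-0.017,0,0.02,0,-0.017,0,0.022,0])

```text
time: 17.32
tool_pos: [0.5031, 0.3665, 0.0592]
tcp_rot: [0.575, 3.083, 0.007]
wrist_force: [-3.5, -4.4, 25.6]
width: 0.405
grip_force: 92.9
```

```bash
python3 mv.py
```

```text
t 17.32 pos [0.5031 0.3665 0.0592] head 158.86 tilt 0.42 F [-3.5 -4.4 25.6] M [-1.22  0.79  0.  ] w 0.405 g 92.94627785682678 q [ 0.59  0.34  1.88 -0.    0.91 -0.61]
```

Call:
play_rows(steps=[0,0,-0.002,0,0,0,-0.002,0])

```text
time: 17.58
tool_pos: [0.5025, 0.3663, 0.0594]
tcp_rot: [0.575, 3.083, 0.007]
wrist_force: [2.7, 0.1, 8.3]
width: 0.402
grip_force: 91.4
```

Call:
play_rows(steps=[0,0,0,0,0,0,0,0,0,0,0,0,0,0,-0.004,0,0,0,-0.02,0,0,0,-0.05,0,0,0,-0.09,0,0,0,-0.11,0,0,0,-0.11,0], jaw=0)

```text
time: 18.7
tool_pos: [0.5004, 0.366, 0.169]
tcp_rot: [0.575, 3.085, 0.006]
wrist_force: [-0.5, 0.5, -0.3]
width: 1.001
grip_force: 0.0
```

```bash
python3 mv.py .444 .02 .17 -61; python3 mv.py .444 .02 .17 119
```

```text
t 18.7 pos [0.5004 0.366  0.169 ] head 158.87 tilt 0.29 F [-0.5  0.5 -0.3] M [-0.07  0.02  0.  ] w 1.001 g 0.0 q [ 0.59  0.22  1.81  0.    1.11 -0.61]
shift [-0.0722 -0.343  -0.0022] turn -2.446
t 18.7 pos [0.5004 0.366  0.169 ] head 158.87 tilt 0.29 F [-0.5  0.5 -0.3] M [-0.07  0.02  0.  ] w 1.001 g 0.0 q [ 0.59  0.22  1.81  0.    1.11 -0.61]
shift [-0.0722 -0.343  -0.0022] turn 0.696
```

Call:
play_rows(steps=[-0.008,-0.035,0,0.05,-0.018,-0.085,0,0.16,-0.028,-0.135,0,0.28,-0.039,-0.185,0,0.4,-0.05,-0.235,0,0.52,-0.06,-0.285,0,0.62,-0.068,-0.325,0,0.68,-0.071,-0.339,0,0.696,-0.072,-0.343,0.02,0.696,-0.072,-0.343,0.03,0.696])

```text
time: 19.95
tool_pos: [0.4414, 0.0194, 0.1345]
tcp_rot: [-1.594, -2.704, 0.002]
wrist_force: [0.2, 0.1, -0.2]
width: 1.002
grip_force: 0.0
```

```bash
python3 mv.py .444 .02 .062 119
python3 - <<'E'
from h import *
from workcell import bot
cs={n:bot.read_camera(n) for n in("scene","top")}
for n in cs: cv2.imwrite(f"pics/raw7{n}.png",cs[n]["pixels"])
s=cs["scene"]["pixels"];t=cs["top"]["pixels"]
a=crop(t,183,180,70,80,4);b=crop(t,250,95,65,95,4);c=crop(s,165,135,85,70,4);d=crop(s,280,125,75,70,4)
m=np.zeros((600,800,3),np.uint8)
for o,(x,y) in ((a,(0,0)),(b,(285,0)),(c,(550,0)),(d,(0,325))):
    o=np.clip(o*1.3,0,255).astype(np.uint8)[:600-y,:800-x]; m[y:y+o.shape[0],x:x+o.shape[1]]=o
o=crop(s,300,235,80,60,6)[:,:480]; m[240+0:600,310:790][:o.shape[0]] = np.where(m[240:600,310:790][:o.shape[0]]==0,o[:360],m[240:600,310:790][:o.shape[0]])
cv2.imwrite("pics/a7.png",m)
E
```

```text
t 19.95 pos [0.4414 0.0194 0.1345] head 118.98 tilt 0.17 F [ 0.2  0.1 -0.2] M [ 0.08 -0.   -0.03] w 1.002 g 0.0 q [-0.01 -0.08  2.2   0.    1.02 -0.52]
shift [-0.0009  0.0027  0.0725] turn -0.0
```

Run:
```python
from h import *
o=cv2.imread("pics/top0.png").min(2);n=cv2.imread("pics/raw7top.png").min(2)
print("tray before>170:",(o[195:260,185:245]>178).sum(),"after",(n[195:260,185:245]>178).sum(), np.percentile(o[195:260,185:245],[50,90,99]))
print("TRAY top after");
for r in range(190,262,2): print(r,"".join(" .:-=+*#%@"[min(9,v//24)] for v in n[r,180:250]))
print("BIN")
for r in range(100,182,2): print(r,"".join(" .:-=+*#%@"[min(9,v//24)] for v in n[r,252:318]))
b=n[110:172,262:306]; print("bright px in bin",(b>120).sum(),"before",(o[110:172,262:306]>120).sum())
```

```text
tray before>170: 0 after 0 [135. 145. 154.]
TRAY top after
190 +***********+*****************+-........:-=+=----===++****************
192 ************************+++=++++=:  ...........:------=+==++**********
194 ************************++==++===-:.      ..... .----------=+*********
196 *******+***************+++::::--=++=::.          .:-------==+*********
198 **************+*******+++-::-=+++==--==+=-::.     .:----==+***********
200 *********************+++-::--++++++++===---=++-::...:-=+**************
202 ********************+++-::--=+++++++++++++++===---=+======++**********
204 ********************++=::=-+++++++++++++++++++++=+=---=+++======+*****
206 *******************+++:.:-=++++++++++++++++++++++++++++====---=+******
208 *********+*********++-::-=++++++++++++++++++++++++++++++==::-=+*******
210 **+**************+++-::--+++++++++++++++++++++++++++++++=---==+*******
212 ***********+*****++=::--++++++++++++++++++++++++++++++=+-:-==+********
214 **+**********+**++=::--=+++++++++++++++++++++++++++++++=::-=+*********
216 ***************+++:.:-+++++++++++++++++++++++++++++++==::-=+**
[... 3903 characters left out ...]
-----------------------::::::::
164 ******+++=-:::::::----------------------------------------::-::-::
166 ****+*+++--:::::::----------------------------------------::-::-::
168 ********++-::::::::----------------------------------------:-::--:
170 +*******++--::::::------------------------------------==----::....
172 *********+--:::::::----------------------------::::::::...........
174 *********+=--:::::-----------------:::..........::::=+-.......::::
176 ***+******+-----------:::..........:::::------=+++===++:.:::::::::
178 **********+-:......:=+:.:::-----==+++==---------=====::.::::::::::
180 ******+***+=:......:=+=--=----------========--::::-::::----==+++++
bright px in bin 37 before 13
```

Call:
play_rows(steps=[-0.001,0.003,0.02,0,-0.001,0.003,0.045,0,-0.001,0.003,0.062,0,-0.001,0.003,0.071,0,-0.001,0.003,0.071,0])

```text
time: 20.68
tool_pos: [0.4454, 0.0201, 0.065]
tcp_rot: [-1.593, -2.706, 0.001]
wrist_force: [0.2, 0.3, 0.8]
width: 0.998
grip_force: 0.0
```

Call:
play_rows(steps=[0,0,0,0,0,0,0,0,0,0,0,0,0,0,0,0,0,0,0,0,0,0,0,0,0,0,0,0], jaw=255, grip_force=80)

```text
time: 21.55
tool_pos: [0.4459, 0.0197, 0.0657]
tcp_rot: [1.594, 2.706, 0.0]
wrist_force: [-0.3, -0.1, 5.0]
width: 0.085
grip_force: 78.1
```

```bash
python3 mv.py
```

```text
t 21.55 pos [0.4459 0.0197 0.0657] head 118.99 tilt 0.03 F [-0.3 -0.1  5. ] M [-0.01  0.21  0.02] w 0.085 g 78.14131379127502 q [-0.01  0.03  2.25 -0.    0.87 -0.52]
```

Call:
play_rows(steps=[0,0,-0.01,0,0,0,-0.025,0,0,0,-0.045,0,0,0,-0.065,0,0,0,-0.085,0,0,0,-0.1,0,0,0,-0.1,0])

```text
time: 22.42
tool_pos: [0.4467, 0.0197, 0.167]
tcp_rot: [1.593, 2.704, 0.003]
wrist_force: [0.4, -0.0, -0.2]
width: 0.094
grip_force: 78.2
```

```bash
cat > fit1.py <<'E'
from h import *
from workcell import bot
cams={n:bot.read_camera(n) for n in("scene","top")}
T,S="top","scene"; mm=lambda *a:np.array(a)/1e3
A=[(T,(65,53,80),(254.5,114)),(T,(65,-54.5,80),(305.2,106.2)),(T,(65,-162,80),(355.2,98.2)),(T,(-65,53,45),(264.5,176.2)),(T,(-65,-54.5,45),(312.7,169.5)),(T,(-65,-162,45),(362.2,162))]
B=[(S,(65,-54.5,80),(367.8,148.5)),(S,(65,-162,80),(417.8,174.5)),(S,(-15,53,80),(299.5,146.2)),(S,(-65,53,45),(283.5,173.8)),(S,(-65,-54.5,45),(328.5,198.5)),(S,(-15,-54.5,80),(344.5,172.2)),(S,(-65,-162,45),(379.5,227.2))]
for nm,o in (("T",A),("S",B),("TS",A+B)):
    p,r=fit(cams,[(k,mm(*P),uv) for k,P,uv in o],[.6,.23,.15],.004)
    print(nm,p.round(4),np.degrees(p[2]).round(1),"mouth",pose(*p,.004,[[-.069,0,.045]]).round(4),r.round(1).tolist())
def tri(a,b):
    f=lambda X:np.r_[proj(cams[T],[X])[0]-a,proj(cams[S],[X])[0]-b]
    r=least_squares(f,[.55,.22,.04],x_scale=.01); return r.x.round(4),r.fun.round(1)
print("cheek L",tri((272.2,178.2),(287.8,180.5)),"R",tri((305.7,173.2),(317.8,197.8)))
E
python3 fit1.py; python3 mv.py
```

```text
T [0.6174 0.2315 0.1385] 7.9 mouth [[0.549 0.222 0.049]] [[-0.9, -0.9], [-0.5, -0.6], [0.3, 0.1], [-1.3, 0.8], [1.1, 0.1], [2.0, 0.3]]
S [0.6179 0.2337 0.1635] 9.4 mouth [[0.5498 0.2225 0.049 ]] [[0.8, -0.4], [0.4, -1.2], [-0.6, 0.1], [-0.9, -0.2], [0.1, 1.3], [1.1, -0.8], [-0.9, 1.1]]
TS [0.6175 0.2326 0.1468] 8.4 mouth [[0.5492 0.2225 0.049 ]] [[-1.6, -0.7], [-1.3, -0.8], [-0.5, -0.5], [-1.6, 0.9], [0.8, -0.2], [1.7, -0.4], [1.3, 0.5], [0.5, 0.3], [-0.2, 0.2], [-0.8, -0.3], [-0.4, 1.8], [1.0, -0.2], [-1.9, 2.3]]
cheek L (array([0.5426, 0.2567, 0.0465]), array([-0.3,  0.4,  0.5, -0.1])) R (array([0.5522, 0.1861, 0.0486]), array([-0.3,  0.4,  0.4, -0.1]))
t 22.52 pos [0.4453 0.0197 0.1651] head 118.99 tilt 0.02 F [-0.3 -0.6 -0.6] M [-0.04 -0.05 -0.04] w 0.092 g 78.15238237380981 q [-0.01 -0.11  2.16 -0.    1.09 -0.52]
```

```bash
python3 mv.py .5495 .2223 .165 98.3
```

```text
t 22.52 pos [0.4453 0.0197 0.1651] head 118.99 tilt 0.02 F [-0.3 -0.6 -0.6] M [-0.04 -0.05 -0.04] w 0.092 g 78.15238237380981 q [-0.01 -0.11  2.16 -0.    1.09 -0.52]
shift [0.1267 0.1893 0.    ] turn 0.361
```

Call:
play_rows(steps=[0.008,0.012,0,0.02,0.025,0.037,0,0.07,0.045,0.067,0,0.13,0.065,0.097,0,0.19,0.085,0.127,0,0.25,0.105,0.157,0,0.3,0.12,0.179,0,0.34,0.126,0.188,0.01,0.361,0.127,0.189,0.03,0.361,0.127,0.189,0.042,0.361])

```text
time: 23.78
tool_pos: [0.5473, 0.2211, 0.1201]
tcp_rot: [-2.053, -2.375, 0.007]
wrist_force: [0.5, -0.8, -0.6]
width: 0.092
grip_force: 78.1
```

Call:
play_rows(steps=[0,0,0,0,0,0,0,0])

```text
time: 24.02
tool_pos: [0.5494, 0.2219, 0.1234]
tcp_rot: [2.055, 2.376, 0.0]
wrist_force: [-0.6, 0.3, -0.5]
width: 0.092
grip_force: 78.1
```

```bash
python3 mv.py
python3 - <<'E'
from h import *
from workcell import bot
cs={n:bot.read_camera(n) for n in("scene","top")}
for n in cs: cv2.imwrite(f"pics/raw8{n}.png",cs[n]["pixels"])
s=bot.read_state();p=s["tool_pos"]; yaw=np.radians(8.3)
for nm,P in dict(tl=(-.00475,.033,.016),tr=(-.00475,-.033,.016),bl=(-.00475,.033,-.024),br=(-.00475,-.033,-.024),fl=(-.0025,.029,-.053),fr=(-.0025,-.029,-.053)).items():
    X=pose(p[0],p[1],yaw,p[2]-.0037,[P]); print(nm,proj(cs["scene"],X).round(1),proj(cs["top"],X).round(1))
cv2.imwrite("pics/a8.png",np.hstack([crop(cs["scene"]["pixels"],270,140,70,85,7)[:590,:490],crop(cs["top"]["pixels"],255,130,60,80,5)[:400,:300] if 0 else np.zeros((590,1,3),np.uint8)]))
cv2.imwrite("pics/a8.png",np.clip(cv2.imread("pics/a8.png")*1.5,0,255).astype(np.uint8))
E
```

```text
t 24.02 pos [0.5494 0.2219 0.1234] head 98.27 tilt 0.0 F [-0.6  0.3 -0.5] M [-0.03  0.02 -0.01] w 0.092 g 78.14178586006165 q [ 0.34  0.22  1.9  -0.    1.02  0.2 ]
tl [[289.5 146.9]] [[270.8 169. ]]
tr [[319.4 163.7]] [[304.6 163.8]]
bl [[289.  162.9]] [[271.9 173.9]]
br [[317.9 179.7]] [[304.4 169. ]]
fl [[291.  174.3]] [[274.4 175.9]]
fr [[315.9 188.9]] [[302.1 171.7]]
```

View pics/a8.png

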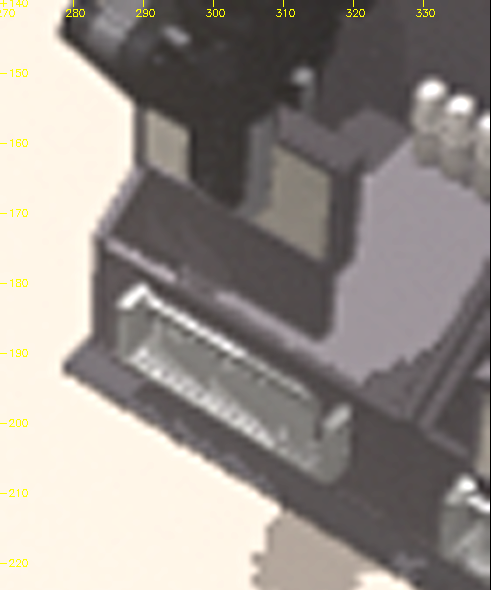

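Run:
```python
from h import *
from workcell import bot
c=bot.read_camera("scene")
for z in(.045,.0475,.05): print(z,ray(c,(303.5,189),z).round(4),ray(c,(303.8,189.8),z).round(4))
for nm,p in (("T",(.6174,.2315,.1385)),("S",(.6179,.2337,.1635)),("TS",(.6175,.2326,.1468))):
  print(nm,proj(c,pose(*p,.004,[[-.065,.0335,.045],[-.075,.0335,.045],[-.065,-.0335,.045],[-.075,-.0335,.045],[-.065,.053,.045],[-.065,-.053,.045]])).round(1).tolist())
```

```text
0.045 [0.5497 0.2223 0.045 ] [0.5487 0.2204 0.045 ]
0.0475 [0.548  0.2207 0.0475] [0.547  0.2189 0.0475]
0.05 [0.5463 0.2191 0.05  ] [0.5453 0.2173 0.05  ]
T [[290.9, 178.3], [287.6, 181.2], [319.0, 195.2], [315.8, 198.2], [283.0, 173.6], [327.5, 200.2]]
S [[290.7, 178.2], [287.5, 181.2], [319.3, 194.5], [316.2, 197.7], [282.6, 173.6], [328.0, 199.4]]
TS [[290.7, 178.2], [287.4, 181.1], [319.0, 194.8], [315.7, 198.0], [282.7, 173.5], [327.5, 199.9]]
```

Call:
play_rows(steps=[-0.001,0,0.006,0,-0.0015,0,0.012,0,-0.0015,0,0.016,0,-0.0015,0,0.019,0,-0.0015,0,0.021,0])

```text
time: 24.8
tool_pos: [0.5495, 0.221, 0.102]
tcp_rot: [-2.054, -2.377, 0.0]
wrist_force: [1.9, 1.2, -0.3]
width: 0.09
grip_force: 78.1
```

```bash
python3 mv.py
```

```text
t 24.8 pos [0.5495 0.221  0.102 ] head 98.31 tilt 0.02 F [ 1.9  1.2 -0.3] M [-0.    0.   -0.01] w 0.09 g 78.13499093055725 q [ 0.34  0.24  1.92 -0.    0.98  0.2 ]
```

Call:
play_rows(steps=[0,0,0.003,0,0,0,0.006,0,0,0,0.009,0])

```text
time: 25.18
tool_pos: [0.5505, 0.2213, 0.0944]
tcp_rot: [2.054, 2.376, 0.003]
wrist_force: [-0.4, 0.2, 4.3]
width: 0.087
grip_force: 79.0
```

```bash
python3 mv.py
```

```text
t 25.18 pos [0.5505 0.2213 0.0944] head 98.31 tilt 0.12 F [-0.4  0.2  4.3] M [ 0.02 -0.07  0.01] w 0.087 g 79.01664018630981 q [0.34 0.25 1.92 0.   0.96 0.2 ]
```

Call:
play_rows(steps=[0,0,0.003,0,0,0.0005,0.006,0,0,0.001,0.009,0,0,0.001,0.012,0])

```text
time: 25.68
tool_pos: [0.5507, 0.2211, 0.081]
tcp_rot: [2.055, 2.376, 0.0]
wrist_force: [1.1, 0.6, 1.9]
width: 0.091
grip_force: 78.5
```

```bash
python3 mv.py
```

```text
t 25.68 pos [0.5507 0.2211 0.081 ] head 98.31 tilt 0.0 F [1.1 0.6 1.9] M [ 0.04 -0.27 -0.08] w 0.091 g 78.49480390548706 q [ 0.34  0.27  1.93 -0.    0.94  0.19]
```

Call:
play_rows(steps=[0,0,0.001,0,0,0,0.002,0,0,0,0.003,0,0,0,0.003,0])

```text
time: 26.18
tool_pos: [0.5507, 0.2211, 0.0796]
tcp_rot: [2.055, 2.376, 0.0]
wrist_force: [-1.0, -1.3, 9.3]
width: 0.094
grip_force: 79.9
```

```bash
python3 mv.py
```

```text
t 26.18 pos [0.5507 0.2211 0.0796] head 98.31 tilt 0.01 F [-1.  -1.3  9.3] M [-0.18  0.31 -0.04] w 0.094 g 79.94438409805298 q [ 0.34  0.27  1.93 -0.    0.94  0.19]
```

Call:
play_rows(steps=[0,0,0.001,0,0,0,0.002,0,0,0,0.002,0,0,0,0.002,0,0,0,0.002,0])

```text
time: 26.8
tool_pos: [0.5508, 0.2211, 0.0796]
tcp_rot: [2.054, 2.376, 0.0]
wrist_force: [-5.6, -2.5, 20.4]
width: 0.092
grip_force: 81.5
```

```bash
for i in 1 2 3; do python3 mv.py; python3 -c "
from workcell import bot;bot.read_camera('top')"; done
```

```text
t 26.8 pos [0.5508 0.2211 0.0796] head 98.31 tilt 0.01 F [-5.6 -2.5 20.4] M [-0.5   1.1  -0.04] w 0.092 g 81.47931933403015 q [ 0.34  0.27  1.93 -0.    0.94  0.19]
t 26.85 pos [0.5509 0.2211 0.0796] head 98.31 tilt 0.02 F [-6.2 -2.9 19.8] M [-0.45  1.09 -0.  ] w 0.089 g 81.47938370704651 q [ 0.34  0.27  1.93 -0.    0.94  0.19]
t 26.9 pos [0.5508 0.2211 0.0796] head 98.31 tilt 0.01 F [-6.6 -2.4 20.7] M [-0.5   1.07 -0.04] w 0.09 g 81.47950172424316 q [ 0.34  0.27  1.93 -0.    0.94  0.19]
```

```bash
python3 mv.py
python3 - <<'E'
from h import *
from workcell import bot
o=cv2.imread("pics/scene0.png").astype(int);n=bot.read_camera("scene")["pixels"]
d=np.abs(o-n).sum(2)
for k,(x,y,w,h) in dict(bulb=(215,200,52,42),screw=(205,250,70,66),screw2=(140,205,70,45)).items(): print(k,(d[y:y+h,x:x+w]>90).sum())
g=n[150:215,275:335].min(2)
for r in range(0,65,2): print(150+r,"".join(" .:-=+*#%@"[min(9,v//20)] for v in g[r]))
E
```

```text
t 26.95 pos [0.5508 0.2211 0.0795] head 98.31 tilt 0.01 F [-5.5 -3.4 20.2] M [-0.53  1.04  0.  ] w 0.09 g 81.47938370704651 q [ 0.34  0.27  1.93 -0.    0.94  0.19]
bulb 1
screw 556
screw2 1629
150 ##############:.:---::::...........................:::::::::
152 ###############-====:.............................::::-#@%+:
154 ##############======..............................::::=++==*
156 #############=====-::...........................:-:::-=+===+
158 #######+*##+=====:::::.........................:-----:-+=+=+
160 #####=::::======:::::...:.................:---------=+=====+
162 ####+:::-++==+=::::::........:............:-------=++==---==
164 ####+:.:---==-:::::-==:..:...............:------=++++++++=--
166 ######*=:::-:::::....:::::::............:-----=++++==++=++++
168 #########+::::::.:.....:::::........-==----=+++++=++++++++++
170 ##########+-:::..:...................:-:--=+++++++++++++++++
172 #########==::::::................:::::--+++++++++++++=+++=+=
174 ########=-==-::-==-::......:...::-:----=++++++++++++=+++=+++
176 ########=::-=+=-=====-........:------------=++++++++++++=+
[... 537 characters left out ...]
-------=++==-----=----==-:::::::::-------------:--
196 #######%#+-----::::-=+*===---------=+=::::::::---------::--:
198 ##########%#+=----:::::-+#===-----------::-=+::::-----::--::
200 ###############*=-----::::-=====--------:=++-::::::::::--:::
202 #################%#=:----:::::-=====----:----:::::::::::---:
204 ####################%#+=-----::::-=+====:----:::::::::::::::
206 #########################*=---::::::--+==----:::::::::::::::
208 ############################*=-:::::::::---:::::::::::::::::
210 ###############################+-:::::::::::::::::::::::::-#
212 #############################=+++++-::::::::::::::::::::::--
214 ############################++++++++++=-:::::::::::::::::-==
```

Run:
```python
from h import *
from workcell import bot
n=bot.read_camera("scene")["pixels"];cv2.imwrite("pics/raw9.png",n)
for f in("scene0","raw7scene","raw8scene","raw9"):
    im=cv2.imread(f"pics/{f}.png");h=cv2.cvtColor(im,cv2.COLOR_BGR2HSV);r=[]
    for (x,y,w,hh,a,b) in((205,250,70,66,8,24),(140,205,70,45,0,6),(215,200,52,42,0,6)):
        c=h[y:y+hh,x:x+w];m=(c[...,0]>=a)&(c[...,0]<=b)&(c[...,1]>150);ys,xs=np.where(m);r.append((len(xs),round(xs.mean()+x,1) if len(xs) else 0,round(ys.mean()+y,1) if len(xs) else 0))
    print(f,r)
```

```text
scene0 [(448, np.float64(251.7), np.float64(296.3)), (126, np.float64(153.5), np.float64(216.3)), (54, np.float64(230.9), np.float64(223.6))]
raw7scene [(434, np.float64(251.6), np.float64(296.0)), (125, np.float64(153.5), np.float64(216.3)), (24, np.float64(228.6), np.float64(224.5))]
raw8scene [(447, np.float64(251.7), np.float64(296.3)), (127, np.float64(153.5), np.float64(216.4)), (37, np.float64(229.8), np.float64(224.2))]
raw9 [(447, np.float64(251.8), np.float64(296.3)), (129, np.float64(153.5), np.float64(216.3)), (37, np.float64(229.8), np.float64(224.1))]
```

Nothing else has moved; the holder is seated and pressed at 20 N. Handing in.

```bash
python3 -c "
from workcell import bot;print(bot.finish_job())"
```

```text
the job is handed in; nothing more can be done
None
```

The job is handed in at about 27 s: the stir bars are in the empty bin, the tray is empty and upright on the bench, and the label holder is bottomed out in the pocket, label outwards, still gripped and pressed down at about 20 N; the camera shows the bulb and screwdriver where they were.

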